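Count the gaps and push the cup into the third one

TASK

Starting at the cup rack's blue end, run a fingertip along its row of yellow springy tabs, bending the first three one after another as you count the gaps. Then push the loose cup across the counter into the third gap from the blue end, all the way in against the back bar, without lifting it or tipping it over. Leave the two stored cups and everything else on the counter where they are.

Things in the scene. Friction and masses are not known exactly. Their poses are not given: they have to be found in the camera images.
- rack: white plastic cup rack fixed to the counter; place and yaw vary. Origin: its centre, at counter level; x points from the open mouth to the back bar, y along the row (left seen from the mouth). Five dividers along x, 10 mm thick, 45 mm tall, at y = +180, +90, 0, -90, -180 mm, leave four gaps 80 mm wide at y = +135, +45, -45, -135 mm. The two outer gaps hold a stored cup each
- rack_mouth (a point): middle of the rack's open mouth at counter level (rack x = -53 mm), where the dividers' rounded ends are. The gaps have no floor: cups slide in on the bare counter
- rack_back (a point): foot of the front face of the rack's back bar (rack x = +50 mm, y = 0); the bar is 45 mm tall and closes all gaps. A cup touching it has its centre 32 mm nearer the mouth (rack x = +18 mm)
- blue_end: blue block, 110 x 30 x 45 mm tall, fixed against the outside of one end of the rack (rack y = +200 or -200 mm; which end varies). Marks the end to count from. Origin at the centre of its underside
- grey_end: grey block of the same size at the rack's other end. Origin at the centre of its underside
- tab_a (a joint): yellow springy tab on the divider at rack y = +180 mm, rack x = -50 to -20 mm: upright plate 4 mm thick, from 46 to 86 mm height, hinged at its foot along rack x. 0 upright, + leaning to rack -y, rad, stops at 1.45 either way; soft spring (0.03 N m/rad). A fingertip passing along rack y with its end 65 mm high bends it about 1 rad and slips over; bent means beyond 0.35
- tab_b (a joint): yellow springy tab on the divider at rack y = +90 mm, rack x = -50 to -20 mm: upright plate 4 mm thick, from 46 to 86 mm height, hinged at its foot along rack x. 0 upright, + leaning to rack -y, rad, stops at 1.45 either way; soft spring (0.03 N m/rad). A fingertip passing along rack y with its end 65 mm high bends it about 1 rad and slips over; bent means beyond 0.35
- tab_c (a joint): yellow springy tab on the divider at rack y = 0 mm, rack x = -50 to -20 mm: upright plate 4 mm thick, from 46 to 86 mm height, hinged at its foot along rack x. 0 upright, + leaning to rack -y, rad, stops at 1.45 either way; soft spring (0.03 N m/rad). A fingertip passing along rack y with its end 65 mm high bends it about 1 rad and slips over; bent means beyond 0.35
- tab_d (a joint): yellow springy tab on the divider at rack y = -90 mm, rack x = -50 to -20 mm: upright plate 4 mm thick, from 46 to 86 mm height, hinged at its foot along rack x. 0 upright, + leaning to rack -y, rad, stops at 1.45 either way; soft spring (0.03 N m/rad). A fingertip passing along rack y with its end 65 mm high bends it about 1 rad and slips over; bent means beyond 0.35
- tab_e (a joint): yellow springy tab on the divider at rack y = -180 mm, rack x = -50 to -20 mm: upright plate 4 mm thick, from 46 to 86 mm height, hinged at its foot along rack x. 0 upright, + leaning to rack -y, rad, stops at 1.45 either way; soft spring (0.03 N m/rad). A fingertip passing along rack y with its end 65 mm high bends it about 1 rad and slips over; bent means beyond 0.35
- cup: the loose cup to push, standing alone on the counter between robot and rack: handleless white espresso cup with a blue band round the rim, upside down on its rim, 64 mm across at the bottom, 58 mm tall, sides nearly vertical to 30 mm height, then tapering; origin at the centre of its underside; about 0.1 to 0.2 kg. Slides on the counter when pushed low, with a force of about 1 N
- stored_cup_1: Bystander, leave alone. Identical cup in the gap at rack y = +135 mm: handleless white espresso cup with a blue band round the rim, upside down on its rim, 64 mm across at the bottom, 58 mm tall, sides nearly vertical to 30 mm height, then tapering; origin at the centre of its underside
- stored_cup_2: Bystander, leave alone. Identical cup in the gap at rack y = -135 mm: handleless white espresso cup with a blue band round the rim, upside down on its rim, 64 mm across at the bottom, 58 mm tall, sides nearly vertical to 30 mm height, then tapering; origin at the centre of its underside
- pitcher: Bystander, leave alone. Steel milk pitcher with a handle, 76 mm across, 95 mm tall; origin at the centre of its underside
- sugar_jar: Bystander, leave alone. Glass sugar jar with a steel cap, 72 mm across, 120 mm tall; origin at the centre of its underside
- tamper: Bystander, leave alone. Coffee tamper, 58 mm steel foot and dark wooden knob, 86 mm tall; origin at the centre of its underside
- saucers: Bystander, leave alone. Stack of three saucers, 116 mm across, 27 mm tall; origin at the centre of its underside
There are look-alikes about, which are no part of the job. Leave any green or turquoise look-alike of the cup alone. Several things have the shape of the blue_end; the one meant has the colours described above.

How it is judged:
By the outcome, as a careful person would: the job done as asked, in the order asked, and still so for the second after the job is handed in, with the robot touching nothing.
It also fails if it takes over 69 s, if anything falls off the work surface, if the arm or the gripper's body presses on something with over 40 N, if the wrist force passes 120 N, or if a joint passes its speed limit or range.

ROBOT

A 6-joint arm with a two-finger parallel gripper is mounted at the origin on the work surface. World frame = base frame: x ahead of the robot, y to its left, z up, the work surface at z = 0. Lengths are in m, angles in rad, forces in N, time in s.
With the tool pointing down it reaches from about 0.375 to 0.9 m from the base axis. Payload 3.1 kg.
Tool frame: the origin (TCP) lies midway between the tips of the shut fingers; the grasp point (between the pads) lies 19 mm behind it; x points along the fingers, z is the direction in which the jaws open and shut, and the axes are right-handed (so a half turn about x gives the same grasp; the last joint's range is limited). The gripper opens to 87 mm and grips with 3 to 60 N. Pads are 19 mm wide; open, the fingers measure 117 mm over their backs; the gripper's body (75 mm by 190 mm) begins 51 mm behind the grasp point.
Start: joints at [-1.508, 0.527, 1.433, -0, 1.181, -0.178], TCP at [0.15, -0.607, 0.223] pointing down, gripper open.
Joint ranges: [-3.08, 3.08], [-0.75, 2.2], [0.22, 2.44], [-1.43, 4.57], [0, 2.65], [-2.85, 2.85]. Speed limits (rad/s): [2.79, 2.79, 3.14, 3.14, 3.14, 3.14].

INTERFACE

Orientations are given as a unit quaternion [x, y, z, w].
In Python, from rig import robot, optics, workorder gives the robot as it stands.
- The arm moves only by the tool arm_command, never from a script. Its argument "plan" is a list of rows, each a list of 7 numbers: the shift along the tool's x, y, z in cm, then the turn, a rotation vector about the tool's x, y, z in rad, then the finger opening in cm, from 0 to 8.7. In form: [[x, y, z, ax, ay, az, gripper], ...]. A call has 1 to 12 rows; each row shifts and turns the pose as measured when the row begins, along the tool's axes as they then stand; what a row does not reach is not made up. A row lasts 1/8 s, in which the tool goes at most 62.5 mm and 10.7 degrees, less where a joint would pass 70% of its speed; a pose out of reach is approached as far as the arm can. A call with a gripper value outside its range is refused whole. The fingers move at their own pace and stop on an object; "grip_force" is the grip in N (left out, the last holds). Time passes only in rows, so rows that do not move let the fingers close. It gives the time, the measured TCP pose, the force and the opening at its end, in the units of the state.
- robot.get_obs(): the state, without advancing time (a new reading comes with each control period).
- optics.camera(name): name is "scene" or "top" or "wrist"; returns (picture, depth): 400x640x3 uint8, blue, green, red; 400x640 float32, m along the optical axis (not along the pixel's ray), 0 where there is no reading.
- optics.camera_info(name): a dict with "mtx" (3x3 intrinsics, pixels), "position" and "rotation" of the camera in the world; the wrist camera has in their place "tool_from_camera" (4x4, takes a point from camera to tool coordinates, whose origin is the TCP and whose axes are the tool frame's). Camera axes: x right, y down, z forward; pixel columns grow to the right and rows downward; lengths in m; the calibration is good to about 2 mm. The wrist camera is an equidistant fisheye: a pixel r from the principal point sees the ray r / f radians off the axis. A picture is of the moment at which its call begins: read the wrist's pose just before it. camera_info takes no time and is no camera call.
- workorder.hand_in(): hands the job in, once; it reports no verdict.
The state is a dict: "time": time; "q": joint angles; "joint_velocities": joint speeds; "joint_torque": joint torques, N m; "position": TCP position; "tool_rot": TCP orientation; "ft_force": force on the tool from outside, world axes, zero at the start; "moment": the same for the moment, N m; "grip_width": finger opening in m.
Only numpy, scipy, OpenCV 4.12 (cv2) and the standard library are available. Lean on these libraries where they do the work, as an engineer would, in place of code of your own. Each camera call takes 0.05 s, during which the arm holds its last target. There are 200 camera calls.

## Working session

There is one attempt and no reset: what is moved stays moved. The work goes in short steps, Python scripts to look and compute and a tool call to move; the robot and the scene stay as the last step left them, time stands still between calls to the robot, and variables do not carry over. Pictures are saved under pics/ and viewed, about 8 in all and at most 12, crops included, and the job is handed in when it is done.

Besides the shell and the picture viewer there is one more tool, called after "Call:" by a JSON object that holds its "op" and its "data". arm_command: Moves the arm, as the interface text tells. Its arguments: {"type":"object","properties":{"plan":{"type":"array"},"grip_force":{"type":"number"}},"required":["plan"]}

```bash
ls; mkdir -p pics
cat > h.py <<'E'
import numpy as np, cv2
from rig import robot, optics, workorder
def cloud(n,d,info):
    K=np.array(info["mtx"]);v,u=np.indices(d.shape)
    p=np.stack([(u-K[0,2])/K[0,0]*d,(v-K[1,2])/K[1,1]*d,d],-1)
    R=np.array(info["rotation"])
    return p@R.T+np.array(info["position"])
E
python3 - <<'E'
from h import *
o=robot.get_obs();print(o)
for n in("top","scene"):
    i=optics.camera_info(n);print(n,i)
    b,d=optics.camera(n);cv2.imwrite(f"pics/{n}0.png",b);np.savez(f"{n}0.npz",b=b,d=d,P=cloud(n,d,i))
E
```

```text
pics
{'time': 0.0, 'q': array([-1.50750072e+00,  5.28444455e-01,  1.43385380e+00, -4.64597566e-05,
        1.18141162e+00, -1.78509280e-01]), 'joint_velocities': array([-9.11538987e-07,  2.47262575e-03,  1.89292653e-04,  9.10670186e-04,
       -4.66407249e-04, -1.55369565e-03]), 'joint_torque': array([ 3.79883977e-04, -4.40038204e+01, -1.76591706e+01,  6.34258403e-02,
        5.81103971e-02, -1.52126440e-04]), 'position': array([ 0.14962382, -0.60609168,  0.22160041]), 'tool_rot': array([ 0.43658967,  0.55716699, -0.43549208,  0.5561484 ]), 'ft_force': array([-0.13257419, -0.16479655,  0.85160213]), 'moment': array([0.00265231, 0.04291643, 0.05534588]), 'grip_width': 0.08681151985959286}
top {'mtx': array([[411.35136732,   0.        , 317.91839835],
       [  0.        , 411.35136732, 200.86582476],
       [  0.        ,   0.        ,   1.        ]]), 'position': array([0.3765088 , 0.06654861, 1.39766536]), 'rotation': array([-0.69674692,  0.71405416, -0.04213348,  0.05380659])}Traceback (most recent call last):
  File "<stdin>", line 5, in <module>
  File "h.py", line 7, in cloud
    return p@R.T+np.array(info["position"])
           ~^~~~
ValueError: matmul: Input operand 1 has a mismatch in its core dimension 0, with gufunc signature (n?,k),(k,m?)->(n?,m?) (size 4 is different from 3)
```

```bash
sed -i 's/R=np.array(info\["rotation"\])/R=Rot.from_quat(info["rotation"]).as_matrix()/; 1i from scipy.spatial.transform import Rotation as Rot' h.py
python3 - <<'E'
from h import *
for n in("top","scene"):
    i=optics.camera_info(n);print(n,i['position'])
    b,d=optics.camera(n);cv2.imwrite(f"pics/{n}0.png",b);P=cloud(n,d,i);np.savez(f"{n}0.npz",b=b,d=d,P=P)
    hsv=cv2.cvtColor(b,cv2.COLOR_BGR2HSV)
    print('z median',np.median(P[...,2][d>0]))
    for nm,lo,hi in(("blue",100,130),("yellow",20,35),("green",40,98)):
        m=((hsv[...,0]>=lo)&(hsv[...,0]<=hi)&(hsv[...,1]>100)&(hsv[...,2]>50)).astype(np.uint8)
        k,l,s,c=cv2.connectedComponentsWithStats(m)
        for j in range(1,k):
            if s[j,4]>12:
                q=P[(l==j)&(d>0)]
                if len(q):print(nm,s[j].tolist(),c[j].round(1),np.median(q,0).round(3),q.min(0).round(3),q.max(0).round(3))
E
```

```text
top [0.3765088  0.06654861 1.39766536]
z median 0.0005263989204871145
blue [475, 99, 24, 14, 116] [485.9 105.2] [ 0.862 -0.477  0.081] [ 0.859 -0.5    0.008] [ 0.869 -0.451  0.131]
blue [274, 176, 14, 33, 250] [280.3 192.1] [0.595 0.212 0.045] [0.543 0.19  0.019] [0.65  0.232 0.054]
yellow [394, 173, 4, 8, 22] [395.6 176.6] [ 0.63  -0.168  0.078] [ 0.62  -0.179  0.046] [ 0.641 -0.166  0.089]
yellow [368, 179, 3, 7, 16] [368.8 182.2] [ 0.614 -0.08   0.084] [ 0.603 -0.093 -0.002] [ 0.626 -0.077  0.092]
yellow [341, 185, 3, 7, 13] [341.8 187.9] [0.599 0.008 0.085] [0.586 0.003 0.   ] [0.621 0.011 0.09 ]
green [243, 142, 12, 33, 305] [248.8 158. ] [0.714 0.316 0.045] [0.661 0.3   0.014] [0.771 0.336 0.052]
green [170, 208, 17, 33, 347] [178.1 224.2] [0.496 0.553 0.044] [0.443 0.532 0.007] [0.549 0.581 0.052]
green [348, 246, 18, 18, 258] [356.5 254.1] [ 0.384 -0.035  0.053] [ 0.354 -0.063  0.013] [ 0.41  -0.007  0.064]
green [313, 255, 17, 17, 243] [321. 263.] [0.358 0.081 0.054] [0.331 0.055 0.033] [0.384 0.108 0.067]
scene [ 1.6904376  -0.18746539  1.0652748 ]
z median 0.00057531876348
[... 808 characters left out ...]
.071] [0.583 0.004 0.047] [0.612 0.009 0.088]
yellow [263, 217, 4, 12, 26] [264.3 222.2] [ 0.618 -0.081  0.07 ] [ 0.606 -0.084  0.051] [ 0.634 -0.079  0.088]
yellow [235, 225, 4, 12, 27] [236.8 230. ] [ 0.635 -0.17   0.071] [ 0.54  -0.173 -0.003] [ 0.647 -0.166  0.086]
green [290, 168, 16, 19, 249] [297.4 177.1] [0.378 0.077 0.042] [ 0.294  0.053 -0.   ] [0.393 0.106 0.063]
green [422, 169, 24, 25, 335] [433.3 181.2] [0.51  0.552 0.034] [ 0.444  0.532 -0.   ] [0.559 0.58  0.053]
green [259, 177, 17, 20, 284] [266.9 186.4] [ 0.404 -0.039  0.041] [ 0.289 -0.066 -0.004] [ 0.421 -0.01   0.061]
green [383, 218, 23, 32, 406] [394.2 233.3] [0.733 0.312 0.041] [0.667 0.299 0.002] [0.777 0.336 0.05 ]
```

View pics/top0.png

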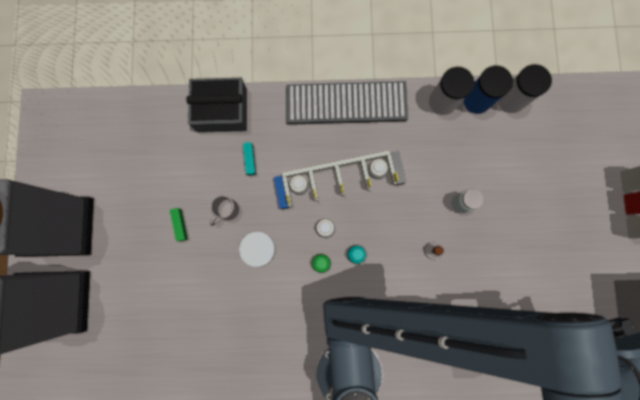

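View pics/scene0.png

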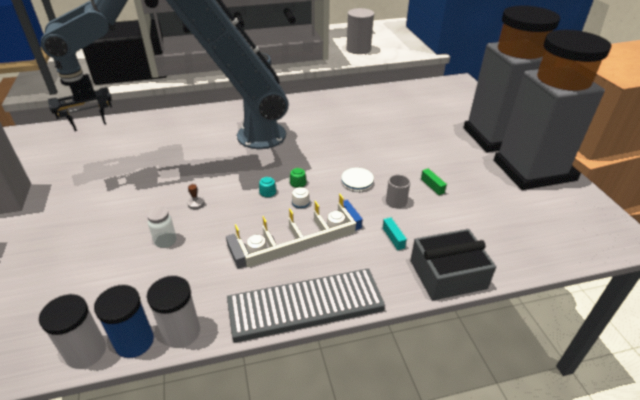

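Rack found, with the blue end at world +y (rack y = +200), so the third gap is at rack y = -45. The loose white cup is at about (325,228) in the top view, with the turquoise and green look-alikes at (357,254) and (321,263).

```bash
cat >> h.py <<'E'
# rack frame
YAW=0.196; C=np.array([0.634,0.0145])
def rk2w(x,y):
    c,s=np.cos(YAW),np.sin(YAW); return C+np.array([c*x-s*y,s*x+c*y])
def w2rk(p):
    c,s=np.cos(YAW),np.sin(YAW); d=np.array(p[:2])-C; return np.array([c*d[0]+s*d[1],-s*d[0]+c*d[1]])
def toolmove(target_xyz,jaw_yaw=None,o=None):
    """cm in tool axes to target; tool x down, jaw (z) along world angle jaw_yaw (mod pi)"""
    o=o or robot.get_obs(); R=Rot.from_quat(o["tool_rot"])
    t=R.inv().apply(np.array(target_xyz)-o["position"])*100
    rv=None
    if jaw_yaw is not None:
        best=[]
        for a in(jaw_yaw,jaw_yaw+np.pi):
            z=np.array([np.cos(a),np.sin(a),0]);x=np.array([0,0,-1.]);M=np.c_[x,np.cross(z,x),z]
            best.append((R.inv()*Rot.from_matrix(M)).as_rotvec())
        rv=min(best,key=np.linalg.norm)
        print('alts',[b.round(3).tolist() for b in best])
    return t.round(2),rv
E
python3 - <<'E'
from h import *
z=np.load("top0.npz");P=z["P"];b=z["b"];d=z["d"]
z2=np.load("scene0.npz");Q=z2["P"]
o=robot.get_obs();print(o['position'],Rot.from_quat(o['tool_rot']).as_matrix().round(3))
# rack fit: refine yaw/centre from tabs (scene) 
T=np.array([[.565,.184],[.587,.096],[.601,.007],[.618,-.081],[.635,-.170]])
s=np.array([.18,.09,0,-.09,-.18]);k=np.polyfit(s,T,1);print(k,np.arctan2(-k[0,0],k[0,1]))
for n,p in(("blue",(.595,.212)),):print(n,w2rk(p))
# cups: white round tops, z 0.05..0.065
for nm,PP in(("top",P),("scene",Q)):
    m=((PP[...,2]>.051)&(PP[...,2]<.064)&(PP[...,0]>.3)&(PP[...,0]<.75)&(abs(PP[...,1])<.3)).astype(np.uint8)
    k,l,st,c=cv2.connectedComponentsWithStats(m)
    for j in range(1,k):
        if st[j,4]>20:
            q=PP[l==j];ctr=(q.min(0)+q.max(0))/2
            print(nm,st[j].tolist(),c[j].round(1),q.mean(0).round(3),ctr.round(3),w2rk(q.mean(0)).round(3))
# back bar
m=(P[...,2]>.035)&(P[...,2]<.052)&(P[...,0]>.5)&(P[...,0]<.8)&(P[...,1]>-.2)&(P[...,1]<.2)
r=np.array([w2rk(p) for p in P[m]]);r=r[(r[:,0]>.03)];
print('bar x by y',[ (round(y,2),r[abs(r[:,1]-y)<.03][:,0].mean().round(4)) for y in(-.14,-.07,0,.07,.14)])
print(toolmove([.6,.2,.2],YAW+np.pi/2))
E
```

```text
[ 0.14964094 -0.60623234  0.22180434] [[-0.     0.971  0.239]
 [ 0.002  0.239 -0.971]
 [-1.     0.    -0.002]]
[[-0.19        0.98333333]
 [ 0.6012      0.0072    ]] 0.1908682374087563
blue [0.00020935 0.2013137 ]
top [370, 159, 17, 16, 154] [378.1 166.2] [ 0.671 -0.116  0.056] [ 0.671 -0.116  0.057] [ 0.011 -0.135]
top [290, 175, 16, 17, 163] [297.5 182.7] [0.623 0.153 0.056] [0.622 0.153 0.057] [0.016 0.138]
top [317, 219, 16, 17, 153] [324.5 226.8] [0.474 0.067 0.056] [0.474 0.067 0.057] [-0.147  0.083]
top [349, 246, 17, 16, 169] [356.9 253.5] [ 0.385 -0.035  0.056] [ 0.385 -0.036  0.057] [-0.254 -0.   ]
top [313, 255, 16, 17, 177] [320.4 262.6] [0.359 0.083 0.056] [0.358 0.083 0.057] [-0.257  0.121]
scene [292, 168, 12, 8, 62] [297.8 170.9] [0.362 0.083 0.056] [0.362 0.084 0.057] [-0.253  0.12 ]
scene [260, 177, 13, 9, 75] [266.3 180.3] [ 0.389 -0.038  0.055] [ 0.391 -0.039  0.056] [-0.25  -0.004]
scene [293, 187, 15, 10, 83] [300.3 191.2] [0.478 0.065 0.056] [0.479 0.066 0.057] [-0.143  0.08 ]
scene [329, 211, 15, 11, 113] [336.1 215.6] [0.628 0.151 0.056] [0.628 0.152 0.057] [0.021 0.135]
scene [249, 235, 15, 11, 108] [255.9 239.6] [ 0.675 -0.118  0.056] [ 0.674 -0.118  0.057] [ 0.014 -0.138]
bar x by y [(-0.14, np.float64(0.0512)), (-0.07, np.float64(0.0518)), (0, np.float64(0.0525)), (0.07, np.float64(0.0537)), (0.14, np.float64(0.0527))]
alts [[-3.096, 0.0, -0.003], [0.046, -0.002, -0.0]]
(array([  2.31,  63.03, -67.49]), array([ 0.04579443, -0.00164667, -0.00025927]))
```

Call:
{"op": "arm_command", "data": {"plan": [[0,6,0,0.046,0,0,0],[0,6,0,0,0,0,0],[0,6,0,0,0,0,0],[0,5,-3,0,0,0,0],[0,2.2,-5.5,0,0,0,0],[0,2.2,-5.5,0,0,0,0],[0,2.2,-5.5,0,0,0,0],[0,2.2,-5.5,0,0,0,0],[0,2.2,-5.5,0,0,0,0],[0,2.2,-5.5,0,0,0,0],[0,2.2,-5.5,0,0,0,0],[0,2.2,-5.5,0,0,0,0]]}}

```text
time: 1.65
position: [0.4672, -0.0537, 0.2184]
tool_rot: [0.453, 0.543, -0.451, 0.544]
ft_force: [1.6, 0.7, 0.0]
grip_width: 0.0003
```

```bash
cat > s.py <<'E'
from h import *
o=robot.get_obs();print('t',o['time'],o['position'].round(4),'rack mm',(w2rk(o['position'])*1000).round(1),'F',o['ft_force'].round(1),'w',o['grip_width'].round(3),'q',o['q'].round(2))
print(toolmove(o['position'],YAW-np.pi/2,o)[1].round(3))
E
python3 s.py
```

```text
Traceback (most recent call last):
  File "s.py", line 2, in <module>
    o=robot.get_obs();print('t',o['time'],o['position'].round(4),'rack mm',(w2rk(o['position'])*1000).round(1),'F',o['ft_force'].round(1),'w',o['grip_width'].round(3),'q',o['q'].round(2))
                                                                                                                                              ^^^^^^^^^^^^^^^^^^^^^
AttributeError: 'float' object has no attribute 'round'
```

Call:
{"op": "arm_command", "data": {"plan": [[0,1,-5.5,0,0,0,0],[0,2,-5.5,0,0,0,0],[0,2,-5.5,0,0,0,0],[0,2,-5.5,0,0,0,0],[0,2,-4,0,0,0,0],[0,2,-3,0,0,0,0],[0,2,0,0,0,0,0],[0,1,0,0,0,0,0],[0,0,0,0,0,0,0]]}}

```text
time: 2.78
position: [0.5514, 0.2725, 0.2172]
tool_rot: [0.45, 0.545, -0.45, 0.546]
ft_force: [-1.5, -0.8, -0.1]
grip_width: 0.0006
```

```bash
sed -i "s/o\['grip_width'\].round(3)/round(o['grip_width'],3)/" s.py; python3 s.py
```

```text
t 2.775 [0.5514 0.2725 0.2172] rack mm [-30.8 269.2] F [-1.5 -0.8 -0.1] w 0.001 q [0.28 0.52 1.46 0.   1.16 1.66]
alts [[-0.005, -0.0, -0.0], [3.137, -0.001, 0.0]]
[-0.005 -0.    -0.   ]
```

Call:
{"op": "arm_command", "data": {"plan": [[4,-0.4,3,0,0,0,0],[4,0,1.5,0,0,0,0],[4,0,0,0,0,0,0],[2,0,0,0,0,0,0],[0.8,0,0,0,0,0,0],[0,0,0,0,0,0,0]]}}

```text
time: 3.52
position: [0.5539, 0.2227, 0.0673]
tool_rot: [0.451, 0.545, -0.451, 0.544]
ft_force: [-0.2, 0.1, 0.1]
grip_width: 0.0003
```

```bash
python3 s.py
```

```text
t 3.525 [0.5539 0.2227 0.0673] rack mm [-38.  219.8] F [-0.2  0.1  0.1] w 0.0 q [0.2  0.7  1.62 0.   0.82 1.58]
alts [[-0.01, -0.0, 0.001], [3.132, 0.001, 0.001]]
[-0.01  -0.     0.001]
```

Call:
{"op": "arm_command", "data": {"plan": [[0.2,0.1,1.5,0,0,0,0],[0,0,1.5,0,0,0,0],[0,0,1.5,0,0,0,0],[0,0,1.2,0,0,0,0]]}}

```text
time: 4.03
position: [0.5681, 0.1639, 0.0685]
tool_rot: [0.453, 0.543, -0.45, 0.546]
ft_force: [0.1, 1.0, -0.0]
grip_width: 0.0005
```

```bash
python3 s.py
python3 - <<'E'
from h import *
b,d=optics.camera("scene");cv2.imwrite("pics/s1.png",cv2.resize(b[120:300,200:420],None,fx=3,fy=3,interpolation=cv2.INTER_CUBIC))
E
```

```text
t 4.025 [0.5681 0.1639 0.0685] rack mm [-35.6 159.3] F [ 0.1  1.  -0. ] w 0.001 q [0.09 0.69 1.64 0.   0.8  1.47]
alts [[-0.009, -0.0, -0.005], [3.132, -0.008, 0.001]]
[-0.009 -0.    -0.005]
```

View pics/s1.png

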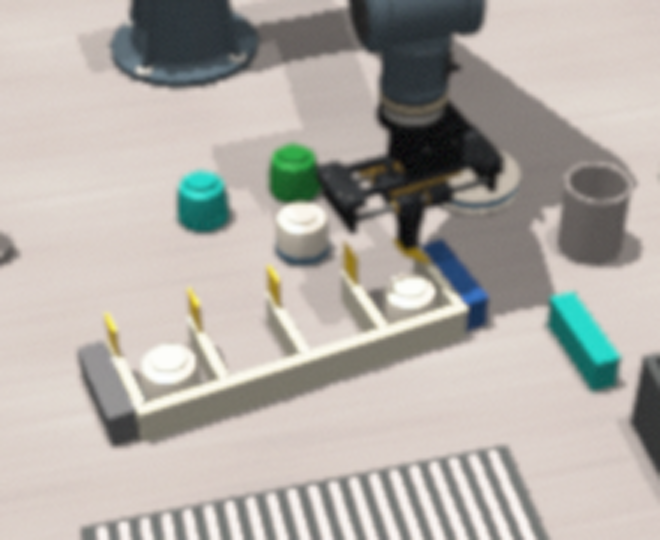

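Tab a (crop 412,250) is visibly bent under the fingertip, and b to e are upright. I'll continue the sweep.

Call:
{"op": "arm_command", "data": {"plan": [[0.3,0,2,0,0,0,0],[0,0,2,0,0,0,0],[0,0,2,0,0,0,0],[0,0,2,0,0,0,0],[0.2,0,2,0,0,0,0],[0,0,2,0,0,0,0],[0,0,2,0,0,0,0],[0,0,2,0,0,0,0]]}}

```text
time: 5.08
position: [0.5999, -0.004, 0.0639]
tool_rot: [0.453, 0.543, -0.45, 0.546]
ft_force: [0.7, 1.3, 0.0]
grip_width: 0.0006
```

```bash
python3 s.py
```

```text
t 5.075 [ 0.5999 -0.004   0.0639] rack mm [-37.  -11.5] F [0.7 1.3 0. ] w 0.001 q [-0.19  0.71  1.62  0.    0.81  1.19]
alts [[-0.01, 0.0, -0.006], [3.131, -0.01, -0.0]]
[-0.01   0.    -0.006]
```

Call:
{"op": "arm_command", "data": {"plan": [[0,0,1.5,0,0,0,0],[0,0,1.5,0,0,0,0],[0,0,1.2,0,0,0,0],[0,0,0.2,0,0,0,0],[0,0,0,0,0,0,0]]}}

```text
time: 5.7
position: [0.6091, -0.0521, 0.0639]
tool_rot: [0.454, 0.542, -0.45, 0.546]
ft_force: [0.4, 0.1, -0.1]
grip_width: 0.0006
```

```bash
python3 s.py
```

```text
t 5.7 [ 0.6091 -0.0521  0.0639] rack mm [-37.4 -60.5] F [ 0.4  0.1 -0.1] w 0.001 q [-0.27  0.72  1.59  0.    0.83  1.12]
alts [[-0.012, 0.001, -0.007], [3.13, -0.011, -0.001]]
[-0.012  0.001 -0.007]
```

Call:
{"op": "arm_command", "data": {"plan": [[-5,0,0,0,0,0,0],[-5,0,0,0,0,0,0],[0,-3,-4,0,0,0,8.7],[0,-3,-4,0,0,0,8.7],[0,-3,-4,0,0,0,8.7],[0,-1.6,-2,0,0,0,8.7],[0,0,0,0,0,0,8.7],[0,0,0,0,0,0,8.7]]}}

```text
time: 6.7
position: [0.4747, 0.0724, 0.1663]
tool_rot: [0.453, 0.543, -0.448, 0.547]
ft_force: [-0.1, -1.1, -0.2]
grip_width: 0.0523
```

```bash
python3 s.py
cat > cups.py <<'E'
from h import *
import sys
for n in sys.argv[1:]:
    b,d=optics.camera(n);PP=cloud(n,d,optics.camera_info(n));cv2.imwrite(f"pics/{n}_last.png",b)
    m=((PP[...,2]>.051)&(PP[...,2]<.064)&(PP[...,0]>.3)&(PP[...,0]<.75)&(abs(PP[...,1])<.3)).astype(np.uint8)
    k,l,st,c=cv2.connectedComponentsWithStats(m)
    for j in range(1,k):
        if st[j,4]>20:
            q=PP[l==j];v=b[l==j].mean(0)
            print(n,st[j,4],c[j].round(0),q.mean(0).round(3),(w2rk(q.mean(0))*1000).round(1),v.round())
E
python3 cups.py scene top
```

```text
t 6.7 [0.4747 0.0724 0.1663] rack mm [-145.    87.8] F [-0.1 -1.1 -0.2] w 0.052 q [-0.08  0.42  1.85  0.    0.86  1.3 ]
alts [[-0.006, 0.0, -0.009], [3.136, -0.014, -0.0]]
[-0.006  0.    -0.009]
scene 75 [298. 171.] [0.363 0.083 0.055] [-252.1  119.7] [ 85. 169.  70.]
scene 82 [267. 180.] [ 0.39  -0.036  0.056] [-248.8   -2.4] [173. 185.  52.]
scene 86 [300. 191.] [0.478 0.065 0.055] [-143.2   80.1] [150. 162. 169.]
scene 101 [336. 215.] [0.628 0.15  0.056] [ 20.2 134.4] [239. 246. 246.]
scene 112 [256. 240.] [ 0.675 -0.117  0.056] [  14.5 -136.9] [241. 247. 247.]
top 141 [378. 166.] [ 0.67  -0.117  0.056] [  10.1 -135.7] [178. 183. 182.]
top 149 [297. 183.] [0.623 0.153 0.056] [ 16.5 138.4] [176. 182. 181.]
top 166 [357. 254.] [ 0.385 -0.035  0.056] [-2.543e+02 -1.000e-01] [137. 145.  32.]
```

Call:
{"op": "arm_command", "data": {"plan": [[0,0,0.6,0,0,0,8.7],[0,0,0,0,0,0,8.7],[0,0,0,0,0,0,8.7],[0,0,0,0,0,0,8.7],[3,0,0,0,0,0,8.7],[3,0,0,0,0,0,8.7]]}}

```text
time: 7.55
position: [0.4818, 0.0635, 0.1068]
tool_rot: [0.455, 0.54, -0.447, 0.549]
ft_force: [-0.6, -0.4, 0.3]
grip_width: 0.0872
```

```bash
python3 s.py
```

```text
t 7.55 [0.4818 0.0635 0.1068] rack mm [-139.8   77.7] F [-0.6 -0.4  0.3] w 0.087 q [-0.1   0.53  1.9   0.    0.7   1.28]
alts [[-0.01, 0.003, -0.017], [3.131, -0.027, -0.004]]
[-0.01   0.003 -0.017]
```

Call:
{"op": "arm_command", "data": {"plan": [[1,-0.4,-0.4,-0.01,0,-0.017,8.7],[2.5,0,0,0,0,0,8.7],[2.5,0,0,0,0,0,8.7],[1.8,0,0,0,0,0,8.7],[0.5,0,0,0,0,0,8.7],[0,0,0,0,0,0,8.7]]}}

```text
time: 8.3
position: [0.4777, 0.0677, 0.0221]
tool_rot: [0.447, 0.547, -0.449, 0.548]
ft_force: [0.4, -0.2, -1.4]
grip_width: 0.0867
```

```bash
python3 s.py
```

```text
t 8.3 [0.4777 0.0677 0.0221] rack mm [-143.    82.7] F [ 0.4 -0.2 -1.4] w 0.087 q [-0.09  0.7   1.93 -0.01  0.51  1.29]
alts [[0.003, 0.003, 0.002], [-3.138, -0.003, 0.004]]
[0.003 0.003 0.002]
```

Call:
{"op": "arm_command", "data": {"plan": [[0,0.1,1.2,0,0,0,8.7],[0,0.2,1.2,0,0,0,8.7],[0,0.2,1.2,0,0,0,8.7],[0,0.2,1.2,0,0,0,8.7],[0,0.2,1.2,0,0,0,8.7],[0,0.2,1.2,0,0,0,8.7],[0,0.2,1.2,0,0,0,8.7],[0,0.2,1.2,0,0,0,8.7],[0,0.2,1,0,0,0,8.7],[0,0,0,0,0,0,8.7]]}}

```text
time: 9.55
position: [0.5202, -0.0414, 0.0247]
tool_rot: [0.448, 0.545, -0.449, 0.549]
ft_force: [-0.2, -0.1, -0.6]
grip_width: 0.0869
```

```bash
python3 s.py; python3 cups.py scene top
```

```text
t 9.55 [ 0.5202 -0.0414  0.0247] rack mm [-122.5  -32.7] F [-0.2 -0.1 -0.6] w 0.087 q [-0.29  0.71  1.84 -0.01  0.59  1.09]
alts [[0.002, 0.005, -0.003], [-3.14, 0.005, 0.008]]
[ 0.002  0.005 -0.003]
scene 66 [298. 171.] [0.363 0.084 0.056] [-252.8  120.8] [ 86. 172.  70.]
scene 45 [274. 200.] [ 0.504 -0.029  0.056] [-136.1  -17.7] [127. 137. 144.]
scene 103 [336. 215.] [0.627 0.15  0.056] [ 19.4 134.1] [240. 247. 247.]
scene 120 [256. 240.] [ 0.676 -0.118  0.056] [  15.5 -137.7] [240. 247. 247.]
top 151 [378. 166.] [ 0.671 -0.117  0.056] [  10.9 -136.1] [176. 181. 180.]
top 158 [298. 182.] [0.623 0.153 0.056] [ 16.5 137.7] [176. 181. 180.]
top 35 [325. 265.] [0.351 0.069 0.056] [-267.   108.1] [ 61. 114.  45.]
```

Call:
{"op": "arm_command", "data": {"plan": [[0.2,-0.2,1.2,0,0,0,8.7],[0,-0.1,1.2,0,0,0,8.7],[0,0,0,0,0,0,8.7],[0,0,-0.6,0,0,0,8.7],[-1.5,0,0,0,0,0,8.7],[-4,0,0,0,0,0,8.7],[-4,0,0,0,0,0,8.7],[-3,-4,0,0,0,0,4],[0,-4,0,0,0,0,2.5],[0,-2,0,0,0,0,2.5],[0,0,0,0,0,0,2.5]]}}

```text
time: 11.02
position: [0.4197, -0.0776, 0.157]
tool_rot: [0.446, 0.544, -0.447, 0.552]
ft_force: [0.0, 0.2, 0.3]
grip_width: 0.0552
```

```bash
python3 s.py; python3 cups.py scene top
```

```text
t 11.025 [ 0.4197 -0.0776  0.157 ] rack mm [-228.2  -48.6] F [0.  0.2 0.3] w 0.055 q [-0.44  0.37  1.99 -0.    0.77  0.93]
alts [[0.008, 0.009, -0.007], [-3.133, 0.011, 0.013]]
[ 0.008  0.009 -0.007]
scene 68 [298. 171.] [0.363 0.081 0.056] [-252.3  118.4] [ 66. 120.  57.]
scene 74 [267. 180.] [ 0.39  -0.036  0.056] [-249.    -2.4] [156. 167.  50.]
scene 86 [268. 198.] [ 0.489 -0.049  0.056] [-154.7  -33.6] [223. 232. 231.]
scene 105 [336. 216.] [0.629 0.15  0.056] [ 21.1 134.3] [239. 245. 246.]
scene 117 [256. 240.] [ 0.676 -0.119  0.056] [  14.7 -138.9] [240. 247. 247.]
top 157 [378. 166.] [ 0.671 -0.116  0.056] [  10.5 -135.6] [176. 181. 180.]
top 158 [298. 182.] [0.623 0.152 0.056] [ 16.4 136.9] [178. 183. 182.]
top 125 [358. 222.] [ 0.487 -0.043  0.056] [-154.9  -27.8] [169. 172. 173.]
top 167 [320. 263.] [0.358 0.084 0.056] [-256.9  121.4] [41. 90. 28.]
```

View pics/scene_last.png

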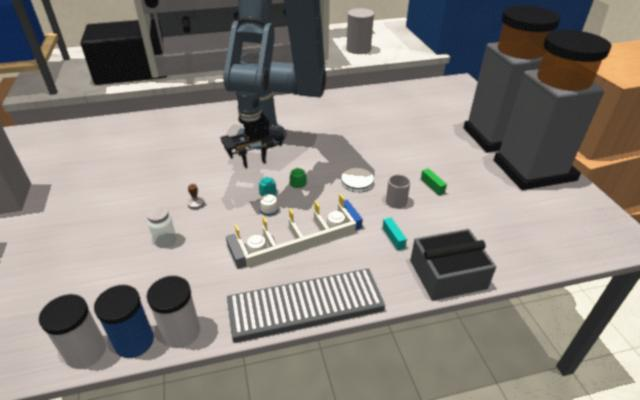

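The cup slid a little toward the robot, to rack (-154,-33), and still stands. It is at about (268,203) in the scene view, beside the turquoise cup, which hasn't moved. I'll line up behind it for a two-finger cradle push.

Call:
{"op": "arm_command", "data": {"plan": [[0,1.5,-1.4,0.008,0.009,-0.007,2.2],[0,1.0,0,0,0,0,2.2],[1.5,0,0,0,0,0,2.2],[3,0,0,0,0,0,2.2],[2,0,0,0,0,0,2.2],[0,0,0,0,0,0,2.2],[0,0,0,0,0,0,2.2]]}}

```text
time: 12.0
position: [0.4544, -0.061, 0.0908]
tool_rot: [0.448, 0.544, -0.446, 0.552]
ft_force: [1.2, 0.2, 0.3]
grip_width: 0.0221
```

```bash
python3 s.py
```

```text
t 12.0 [ 0.4544 -0.061   0.0908] rack mm [-190.9  -39. ] F [1.2 0.2 0.3] w 0.022 q [-0.38  0.54  1.97 -0.    0.62  0.99]
alts [[0.007, 0.007, -0.01], [-3.135, 0.016, 0.011]]
[ 0.007  0.007 -0.01 ]
```

Call:
{"op": "arm_command", "data": {"plan": [[0,-1.3,-0.3,0.007,0,-0.01,2.2],[0,0,0,0,0,0,2.2]]}}

```text
time: 12.25
position: [0.4408, -0.0608, 0.0917]
tool_rot: [0.447, 0.544, -0.45, 0.549]
ft_force: [0.1, -0.0, 0.2]
grip_width: 0.0219
```

```bash
python3 s.py; python3 cups.py top scene
```

```text
t 12.25 [ 0.4408 -0.0608  0.0917] rack mm [-204.1  -36.2] F [ 0.1 -0.   0.2] w 0.022 q [-0.38  0.53  2.   -0.01  0.61  1.  ]
alts [[-0.0, 0.008, -0.001], [3.141, -0.002, -0.013]]
[-0.     0.008 -0.001]
top 161 [378. 166.] [ 0.67  -0.116  0.056] [  10.4 -134.8] [176. 181. 181.]
top 153 [298. 183.] [0.622 0.152 0.056] [ 15.1 137.4] [179. 184. 183.]
scene 63 [298. 171.] [0.363 0.082 0.056] [-252.7  118.5] [ 71. 134.  60.]
scene 22 [270. 180.] [ 0.389 -0.023  0.055] [-247.4   10.9] [159. 170.  57.]
scene 89 [268. 198.] [ 0.489 -0.048  0.056] [-154.6  -33. ] [185. 196. 200.]
scene 102 [336. 215.] [0.627 0.152 0.056] [ 19.8 135.9] [239. 246. 247.]
scene 111 [256. 239.] [ 0.673 -0.116  0.056] [  12.8 -136. ] [240. 247. 247.]
```

Descend, with a small correction backwards on the way.

Call:
{"op": "arm_command", "data": {"plan": [[2.5,-0.1,0,0,0.008,0,2.2],[2.5,-0.1,0,0,0,0,2.2],[1.5,0,0,0,0,0,2.2],[0.6,0,0,0,0,0,2.2],[0,0,0,0,0,0,2.2]]}}

```text
time: 12.98
position: [0.4441, -0.0635, 0.0211]
tool_rot: [0.45, 0.542, -0.447, 0.55]
ft_force: [-0.6, 0.5, 0.1]
grip_width: 0.022
```

```bash
python3 s.py; python3 cups.py scene
```

```text
t 12.975 [ 0.4441 -0.0635  0.0211] rack mm [-201.5  -39.5] F [-0.6  0.5  0.1] w 0.022 q [-0.39  0.68  2.03  0.    0.42  0.98]
alts [[-0.001, 0.006, -0.01], [3.141, -0.016, -0.009]]
[-0.001  0.006 -0.01 ]
scene 64 [297. 171.] [0.363 0.08  0.056] [-253.3  117. ] [ 83. 168.  66.]
scene 88 [268. 198.] [ 0.488 -0.048  0.055] [-155.3  -33.1] [193. 203. 206.]
scene 101 [336. 215.] [0.628 0.151 0.056] [ 20.2 134.9] [240. 247. 247.]
scene 119 [256. 240.] [ 0.676 -0.117  0.056] [  15.2 -137.4] [241. 247. 248.]
```

Call:
{"op": "arm_command", "data": {"plan": [[0,0.5,-0.5,0,0.006,-0.01,2.2],[0,0.9,0.1,0,0,0,2.2],[0,0.9,0.2,0,0,0,2.2],[0,0.9,0.2,0,0,0,2.2],[0,0.9,0.2,0,0,0,2.2],[0,0.9,0.2,0,0,0,2.2],[0,0,0,0,0,0,2.2]]}}

```text
time: 13.9
position: [0.4997, -0.0577, 0.0231]
tool_rot: [0.449, 0.545, -0.448, 0.548]
ft_force: [-0.2, -0.1, -0.1]
grip_width: 0.0221
```

```bash
python3 s.py; python3 cups.py scene top
```

```text
t 13.9 [ 0.4997 -0.0577  0.0231] rack mm [-145.8  -44.6] F [-0.2 -0.1 -0.1] w 0.022 q [-0.34  0.71  1.88  0.    0.55  1.04]
alts [[0.0, 0.002, -0.004], [-3.141, 0.006, 0.004]]
[ 0.     0.002 -0.004]
scene 67 [298. 171.] [0.362 0.081 0.056] [-253.6  118.5] [ 91. 182.  73.]
scene 96 [271. 209.] [ 0.546 -0.048  0.056] [-98.9 -44.4] [194. 205. 210.]
scene 94 [336. 215.] [0.626 0.15  0.056] [ 18.5 134.1] [240. 247. 247.]
scene 119 [256. 240.] [ 0.675 -0.118  0.056] [  13.9 -138.3] [241. 247. 248.]
top 153 [378. 166.] [ 0.67  -0.117  0.056] [  10.  -135.6] [176. 181. 180.]
top 144 [298. 182.] [0.625 0.152 0.056] [ 17.5 137. ] [176. 181. 181.]
```

Call:
{"op": "arm_command", "data": {"plan": [[-0.3,1,0,0,0.002,-0.004,2.2],[0,1,0,0,0,0,2.2],[0,1,0,0,0,0,2.2],[0,1,0,0,0,0,2.2],[0,1,0,0,0,0,2.2],[0,1,0,0,0,0,2.2],[0,0,0,0,0,0,2.2]]}}

```text
time: 14.88
position: [0.5606, -0.0445, 0.026]
tool_rot: [0.448, 0.548, -0.449, 0.545]
ft_force: [-1.1, -0.0, -0.2]
grip_width: 0.0219
```

```bash
python3 s.py; python3 cups.py scene
```

```text
t 14.875 [ 0.5606 -0.0445  0.026 ] rack mm [-83.4 -43.6] F [-1.1 -0.  -0.2] w 0.022 q [-0.28  0.74  1.73 -0.    0.68  1.1 ]
alts [[0.0, -0.001, 0.003], [-3.141, -0.005, -0.002]]
[ 0.    -0.001  0.003]
scene 70 [297. 171.] [0.363 0.081 0.055] [-252.5  117.8] [ 84. 167.  68.]
scene 97 [336. 215.] [0.627 0.152 0.056] [ 20.  136.1] [240. 247. 247.]
scene 110 [278. 220.] [ 0.606 -0.036  0.056] [-37.5 -43.9] [187. 198. 204.]
scene 115 [256. 240.] [ 0.675 -0.117  0.056] [  14.5 -137.4] [240. 247. 247.]
```

Call:
{"op": "arm_command", "data": {"plan": [[0,1,0,0,0,0.003,2.2],[0,1,0,0,0,0,2.2],[0,1,0,0,0,0,2.2],[0,1,0,0,0,0,2.2],[0,0.8,0,0,0,0,2.2],[0,0.5,0,0,0,0,2.2],[0,0,0,0,0,0,2.2]]}}

```text
time: 15.8
position: [0.6148, -0.0333, 0.0255]
tool_rot: [0.449, 0.548, -0.449, 0.545]
ft_force: [-0.4, 0.5, -0.6]
grip_width: 0.022
```

```bash
python3 s.py; python3 cups.py scene
```

```text
t 15.8 [ 0.6148 -0.0333  0.0255] rack mm [-28.1 -43.2] F [-0.4  0.5 -0.6] w 0.022 q [-0.24  0.78  1.59  0.    0.78  1.14]
alts [[0.0, -0.002, 0.002], [-3.142, -0.004, -0.004]]
[ 0.    -0.002  0.002]
scene 64 [298. 171.] [0.363 0.082 0.056] [-252.9  119.1] [ 82. 163.  67.]
scene 26 [263. 181.] [ 0.39  -0.049  0.055] [-251.7  -15.2] [157. 168.  58.]
scene 101 [336. 216.] [0.628 0.151 0.056] [ 21.  134.9] [241. 247. 247.]
scene 117 [285. 231.] [ 0.659 -0.024  0.056] [ 16.5 -43. ] [181. 192. 198.]
scene 112 [256. 240.] [ 0.675 -0.118  0.056] [  14.4 -138. ] [237. 244. 245.]
```

Creep in until contact shows on the force reading.

Call:
{"op": "arm_command", "data": {"plan": [[0,0.3,0,0,0,0,2.2],[0,0.3,0,0,0,0,2.2]]}}

```text
time: 16.1
position: [0.6197, -0.0321, 0.0253]
tool_rot: [0.448, 0.548, -0.449, 0.545]
ft_force: [-1.3, 0.9, 0.6]
grip_width: 0.0218
```

Call:
{"op": "arm_command", "data": {"plan": [[0,0.2,0,0,0,0,2.2],[0,0.2,0,0,0,0,2.2]]}}

```text
time: 16.35
position: [0.6207, -0.0317, 0.0251]
tool_rot: [0.446, 0.55, -0.451, 0.543]
ft_force: [-5.5, -3.2, 4.5]
grip_width: 0.0222
```

```bash
python3 s.py; python3 cups.py scene
```

```text
t 16.35 [ 0.6207 -0.0317  0.0251] rack mm [-22.  -42.7] F [-5.5 -3.2  4.5] w 0.022 q [-0.23  0.79  1.56 -0.    0.8   1.14]
alts [[0.001, -0.004, 0.011], [-3.141, -0.018, -0.007]]
[ 0.001 -0.004  0.011]
scene 65 [298. 171.] [0.363 0.082 0.056] [-252.7  119. ] [ 80. 162.  64.]
scene 32 [263. 181.] [ 0.389 -0.048  0.055] [-252.4  -13.9] [163. 174.  59.]
scene 107 [336. 215.] [0.627 0.152 0.056] [ 20.1 135.8] [235. 242. 243.]
scene 112 [286. 232.] [ 0.665 -0.023  0.056] [ 23.3 -43.4] [180. 192. 198.]
scene 116 [256. 240.] [ 0.675 -0.118  0.056] [  14.3 -138.1] [235. 242. 244.]
```

Contact with the bar shows as a force of about 6 N, and TCP rack x = -22 matches the -21.5 I predicted. I'll back out and check.

Call:
{"op": "arm_command", "data": {"plan": [[0,-0.5,0,0,-0.004,0.011,2.2],[0,-2,0,0,0,0,2.2],[0,-3,0,0,0,0,2.2],[0,-3,0,0,0,0,2.2],[-1,-2,0,0,0,0,2.2],[-5,0,0,0,0,0,2.2],[-5,0,0,0,0,0,2.2],[-4,-3,0,0,0,0,2.2],[0,0,0,0,0,0,2.2]]}}

```text
time: 17.52
position: [0.4896, -0.0591, 0.1788]
tool_rot: [0.454, 0.539, -0.445, 0.553]
ft_force: [1.3, -0.3, 0.2]
grip_width: 0.022
```

```bash
python3 s.py; python3 cups.py scene top
python3 - <<'E'
import cv2
for n,s in(("scene",(150,260,180,420)),("top",(80,290,160,480))):
    a,b,c,d=s;cv2.imwrite(f"pics/f_{n}.png",cv2.resize(cv2.imread(f"pics/{n}_last.png")[a:b,c:d],None,fx=2.4,fy=2.4,interpolation=cv2.INTER_CUBIC))
E
```

```text
t 17.525 [ 0.4896 -0.0591  0.1788] rack mm [-156.  -44.] F [ 1.3 -0.3  0.2] w 0.022 q [-0.35  0.41  1.82  0.01  0.89  1.02]
alts [[-0.003, 0.007, -0.023], [3.139, -0.035, -0.011]]
[-0.003  0.007 -0.023]
scene 70 [298. 171.] [0.363 0.083 0.056] [-252.  120.] [ 89. 177.  72.]
scene 80 [267. 180.] [ 0.389 -0.037  0.056] [-249.8   -2.5] [170. 182.  56.]
scene 104 [336. 216.] [0.628 0.151 0.056] [ 20.7 135.1] [238. 245. 246.]
scene 119 [285. 232.] [ 0.663 -0.024  0.055] [ 21.4 -43.2] [238. 245. 246.]
scene 119 [256. 240.] [ 0.675 -0.119  0.056] [  14.2 -138.5] [240. 246. 247.]
top 157 [378. 166.] [ 0.671 -0.115  0.056] [  11.  -134.1] [176. 181. 181.]
top 151 [350. 170.] [ 0.659 -0.022  0.056] [ 17.6 -40.6] [178. 183. 182.]
top 160 [297. 182.] [0.624 0.153 0.056] [ 16.7 137.9] [178. 183. 183.]
top 172 [320. 263.] [0.359 0.084 0.056] [-256.3  121.5] [ 68. 138.  50.]
```

View pics/f_scene.png

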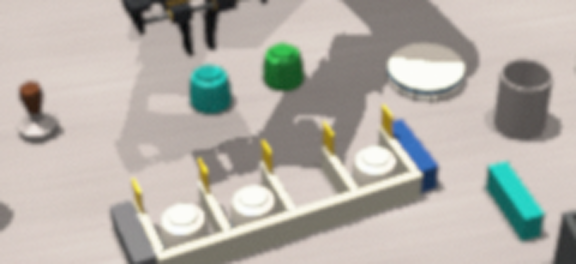

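View pics/f_top.png

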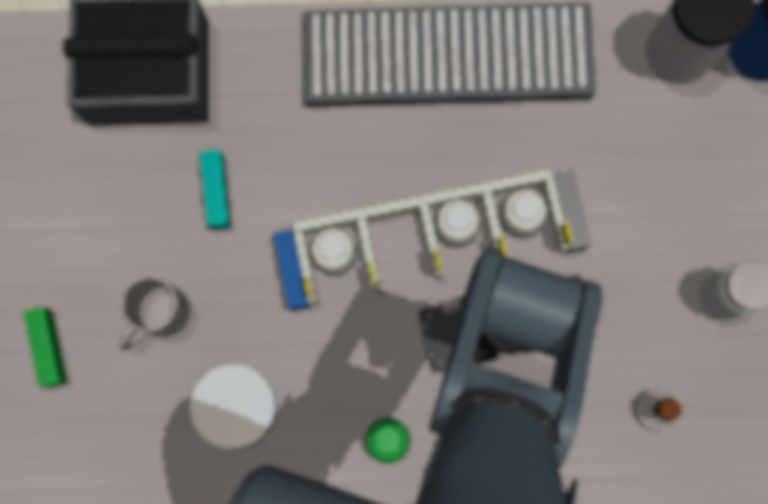

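The cup stands upright in the third gap, against the bar; the measured rack x averages 19.5 mm (expected 18). All tabs are upright again, and the bystanders are where they were.

```bash
python3 -c "
from h import *
print(workorder.hand_in())"
```

```text
the job is handed in; nothing more can be done
None
```

The job is done and handed in after about 17.6 s of robot time.

- **Tabs:** I swept the closed fingertip from the blue end over tabs a, b and c, in that order. It ended past c and lifted before reaching d. A picture caught tab a bent. For c only the contact force showed it, and for b nothing was recorded beyond the fingertip passing through at the same height. All the tabs were upright afterwards.
- **Cup:** I slid it sideways between the open fingers, then pushed it with both fingertips into the third gap. A force of about 6 N showed it reaching the back bar. While going sideways it drifted about 1 cm toward the robot, which the later push made up.
- **Last checks:** The cup stands upright at rack x of 17.6 mm (top view) and 21.4 mm (scene view), against an expected 18 mm. The two views disagree by about 4 mm, within their usual bias. At rack y it reads -41 and -43 mm, against the gap centre of -45 mm.
- **Everything else:** The stored cups and both look-alike cups stayed within measurement noise of where they started. The other bystanders I checked only by eye in the final pictures, and they looked unmoved. The gripper was clear of everything.

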